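# Screw the water filler cap back on a chocolate melter

## Robot

A 6-joint arm with a two-finger parallel gripper is mounted at the origin on the work surface. World frame = base frame: x ahead of the robot, y to its left, z up, the work surface at z = 0. Lengths are in mm, angles in rad, forces in N, time in s.
With the tool pointing down it reaches from about 350 to 775 mm from the base axis. Payload 7.3 kg.
Tool frame: the origin (TCP) lies at the centre of the arm's flange, where the gripper is bolted on; the fingertips stand 178 mm ahead of it and the grasp point (between the pads) lies 159 mm ahead of it; z points along the fingers, y is the direction in which the jaws open and shut (so a half turn about z gives the same grasp; the last joint's range is limited). The gripper opens to 92 mm and grips with 3 to 60 N. Pads are 19 mm wide; open, the fingers measure 130 mm over their backs; the gripper's body (75 mm by 190 mm) begins 47 mm behind the grasp point.
Start: joints at [0.986, 0.342, 1.524, -0, 1.275, -0.146], TCP at [223.028, 475.275, 404.741] pointing down, gripper open.
Joint ranges: [-2.53, 2.53], [-0.77, 2.02], [0.04, 2.7], [-1, 4.14], [0.28, 2.66], [-3.11, 3.11]. Speed limits (rad/s): [2.57, 2.57, 3.14, 3.14, 3.14, 3.14].

## Interface

Orientations are given as [roll, pitch, yaw] about the fixed x, y, z axes, in that order (R = Rz(yaw) Ry(pitch) Rx(roll)).
In Python, from plant import get_obs, capture, close_job gives the robot as it stands. The module is installed in compiled form; this text tells all that it offers.
- The arm moves only by the shell command python3 -m pendant 'ROWS'. ROWS is JSON, a list of rows, each a list of 3 entries, a list of its own where there are three numbers: the shift along the tool's x, y, z in m, then the turn, a rotation vector about the tool's x, y, z in rad, then the finger opening in m, from 0 to 0.0918. In form: [[[tx, ty, tz], [wx, wy, wz], fingers], ...]. A call has 1 to 10 rows; each row is the pose to reach, as a shift and turn from the pose commanded when the call began, along the tool's axes at that moment; what a row does not reach only later rows make up. A row lasts 1/12 s, in which the tool goes at most 41.7 mm and 7.16 degrees, less where a joint would pass 70% of its speed; a pose out of reach is approached as far as the arm can. A call with a gripper value outside its range is refused whole. The fingers move at their own pace and stop on an object; the grip force is fixed at half the most. Time passes only in rows, so rows that repeat a pose let the fingers close. It gives the time, the measured TCP pose, the force and the opening at its end, in the units of the state.
- get_obs(): the state, without advancing time (a new reading comes with each control period).
- capture(name): name is "side" or "top" or "wrist"; returns a dict with "color" (480x640x3 uint8, red, green, blue), "mtx" (3x3 intrinsics, pixels), "dist" ([k1, k2, p1, p2, k3] as OpenCV has them; the pictures are not rectified), "rvec" (rotation vector, rad) and "tvec" (3), from world to camera coordinates, as OpenCV has them. Camera axes: x right, y down, z forward; pixel columns grow to the right and rows downward; lengths in mm; the calibration is good to about 2 mm. A picture is of the moment at which its call begins. There is no depth.
- close_job(): hands the job in, once; it reports no verdict.
The state is a dict: "time": time; "joint_positions": joint angles; "dq": joint speeds; "tau": joint torques, N m; "tool_pos": TCP position; "tcp_rot": TCP orientation; "contact_force": force on the tool from outside, world axes, zero at the start; "moment": the same for the moment, N m; "grip_width": finger opening in mm.
Only numpy, scipy, OpenCV 4.12 (cv2) and the standard library are available. Lean on these libraries where they do the work, as an engineer would, in place of code of your own. Each camera call takes 0.05 s, during which the arm holds its last target. There are 200 camera calls.

## Task

The melter's water jacket has been topped up: put its black filler cap back on the threaded filler neck. Set the cap level on the neck, turn it gently backward (counter-clockwise seen from above) until you feel the thread drop in, then screw it forward until it is fully home and just snug on its rubber seal, and let go of it. Never force the cap against the threads or over-tighten it, and leave the mould, jug, spatula and bowl where they are.

Things in the scene. Friction and masses are not known exactly. Their poses are not given: they have to be found in the camera images.
- cap_center (a point): Loose black enamelled metal filler cap standing upright, open side down, on the bench to the robot's left of the melter. Round, 59 mm across, 35.4 mm high, 190 to 310 g; this point is its centre, on its axis, 17.7 mm above its lower edge; z is its axis, up. The upper 17 mm is a solid knurled head, 59 mm across: grip it from above, at any yaw.
- cap: The same cap; origin on its axis at its lower edge. Below the head is an open skirt, 57 mm outside, 52 mm inside, 18.1 mm deep to the cap's flat ceiling. Inside it three lugs, 3.2 mm thick, 8 mm long, 120 degrees apart, stand inward 3 mm above the lower edge and leave a 43 mm bore. Nothing outside shows where the lugs are; their angle in this frame is not told.
- neck_rim (a point): Centre of the top of the fixed water filler neck, an upright open steel tube on the melter's deck near its front +y corner; z is its axis, up. 40 mm outside, 32 mm tall, this point 167 mm above the bench; the top 3 mm is a bevelled rubber seal ring. The cap goes on it. Its thread is turned about the axis by an angle that is not told and changes.
- filler_thread: Right-hand thread on the neck; origin on the axis at deck level. Three ridges, 3 mm thick, 50 mm across, start 120 degrees apart, upper faces 4.5 mm below the rim, and run down clockwise (from above) for 250 degrees at 24 mm per full turn. On each ridge, 85 degrees past its start, a rib about 4 mm high stops a cap turned forward too soon: do not force it.
- thread_start (a point): On the neck's axis, 6 mm below the rim, at the thread starts. A cap set down anyhow stands on the ridges, its centre 6 to 12 mm above the rim. Turned backward, by at most 100 degrees, it climbs 24 mm per turn, then drops about 7 mm, to 4 to 6 mm above the rim; farther back a rib stops it. If a lug starts on a rib, a false 4 mm drop comes first; forward is still blocked.
- filler_seal (a joint): Springy rubber seal ring on the rim, 37 mm across on top: how far it is pressed down, in m, 0 free, 0.003 bottomed, 15 N per mm. After the drop the cap screws forward 75 to 95 degrees till its ceiling meets the seal, then through 25 degrees of thread play, then draws tight: snug is 15 to 25 degrees more, 1 to 2 mm, 0.12 to 0.25 N m (under 0.08 before). It stays where left.
- melter: Fixed steel water-jacketed chocolate melter, 240 mm deep (x), 360 mm wide (y), deck 135 mm above the bench; its origin is at the centre of its underside, its front panel faces -x. Its pot lid (188 mm across, knob up to 32 mm above the deck) lies 55 mm towards -y; the filler neck stands at (-62, 112) mm.
- mould_center (a point): Bystander: polycarbonate chocolate mould with filled round cavities, 135 x 275 x 24 mm, lying flat beyond the cap; its centre.
- jug_center (a point): Bystander: steel jug with a side handle, 96 mm across, 135 mm high, on the robot's right; its centre.
- spatula_grip (a point): Bystander: spatula lying on the bench to the robot's left of the cap, along x; the middle of its handle.
- bowl_center (a point): Bystander: steel bowl, 150 mm across, 60 mm high, at the robot's right, nearer than the jug; its centre.
There are look-alikes about, which are no part of the job. What is shaped like the cap but orange or purple is not meant.

How it is judged (in metres and radians):
On the way:
1. the cap has dropped behind the thread starts: level on the neck's axis, thread caught, not yet screwed home (horizontal distance between cap_center and neck_rim below 0.003 m and angle between cap_center's own z axis and vertical below 0.05 rad and z of cap_center in the frame of neck_rim between 0.001 and 0.0052 m), for 0.1 s.
At the end, for the whole second after the job is handed in: The cap is screwed home: its ceiling presses the seal down by at least 0.5 mm (at most 2.7 mm), its centre is below the neck's rim, within 3 mm of the neck's axis, upright within 0.05 rad, at rest, and let go (horizontal distance between cap_center and neck_rim below 0.003 m and angle between cap_center's own z axis and vertical below 0.05 rad and z of cap_center in the frame of neck_rim below -0.0003 m and value of joint filler_seal above 0.0005 m and linear speed of cap below 0.02 m/s); the robot touches nothing.
It fails at once if the cap is forced or crossed: more than 70 N between the cap and the neck's thread ridges and ribs (contact force between cap and filler_thread above 70 N).
It fails at once if the cap is over-tightened: the seal is pressed down by more than 2.7 mm (40 N) (value of joint filler_seal above 0.0027 m).
It fails at once if the mould, jug, spatula or bowl is moved by more than 30 mm (distance of any of mould_center, jug_center, spatula_grip, bowl_center from where it was at the start of the episode above 0.03 m).
It also fails if it takes over 72 s, if anything falls off the work surface, if the arm or the gripper's body presses on something with over 40 N, if the wrist force passes 120 N, or if a joint passes its speed limit or range.

## Working session

There is one attempt and no reset: what is moved stays moved. The work goes in short steps, Python scripts to look and compute and a shell command to move; the robot and the scene stay as the last step left them, time stands still between calls to the robot, and variables do not carry over. Pictures are saved under pics/ and viewed, about 8 in all and at most 12, crops included, and the job is handed in when it is done.

```bash
mkdir -p pics; cat > h.py <<'E'
import numpy as np, cv2
from plant import get_obs, capture
from scipy.spatial.transform import Rotation as R
def cam(n):
    c=capture(n); np.save(f'last_{n}.npy',c,allow_pickle=True); return c
def load(n): return np.load(f'last_{n}.npy',allow_pickle=True).item()
def save(c,f,crop=None,s=1):
    im=c['color'][:,:,::-1]
    if crop: x0,y0,x1,y1=crop; im=im[y0:y1,x0:x1]
    cv2.imwrite('pics/'+f,cv2.resize(im,None,fx=s,fy=s,interpolation=cv2.INTER_CUBIC))
def ray(c,uv):
    p=cv2.undistortPoints(np.array([[uv]],float),np.array(c['mtx'],float),np.array(c['dist'],float))[0,0]
    M=cv2.Rodrigues(np.array(c['rvec'],float))[0]; t=np.array(c['tvec'],float).ravel()
    return -M.T@t, M.T@np.array([p[0],p[1],1])
def onplane(c,uv,z):
    o,d=ray(c,uv); return o+d*(z-o[2])/d[2]
def proj(c,P):
    return cv2.projectPoints(np.array(P,float).reshape(-1,1,3),np.array(c['rvec'],float),np.array(c['tvec'],float),np.array(c['mtx'],float),np.array(c['dist'],float))[0][:,0]
E
python3 - <<'E'
from h import *
print(get_obs())
a=cam('top');b=cam('side');cam('wrist')
cv2.imwrite('pics/a1.png',cv2.resize(np.vstack([a['color'],b['color']])[:,:,::-1],(400,600)) if 0 else a['color'][:,:,::-1])
save(b,'b1.png')
E
```

```text
{'time': 0.0, 'joint_positions': array([ 9.85966711e-01,  3.42688116e-01,  1.52502556e+00, -1.28110940e-05,
        1.27537721e+00, -1.45993039e-01]), 'dq': array([ 0.00036515,  0.00107855,  0.00044176, -0.00085037, -0.00046526,
        0.00012651]), 'tau': array([-2.58349050e-03, -4.31266594e+01, -2.44199646e+01,  7.14870170e-02,
        5.63182938e-02, -1.96111473e-04]), 'tool_pos': array([222.964699  , 475.14562688, 404.05973669]), 'tcp_rot': array([-3.14010858e+00, -2.05834224e-04,  2.70275966e+00]), 'contact_force': array([-0.03007196, -0.27851341,  1.47032152]), 'moment': array([ 0.0092859 , -0.05392076,  0.07634238]), 'grip_width': 91.92512040062913}
```

View pics/a1.png

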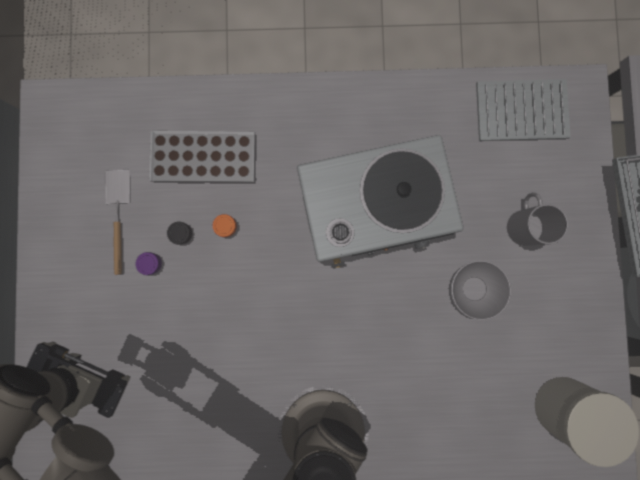

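View pics/b1.png

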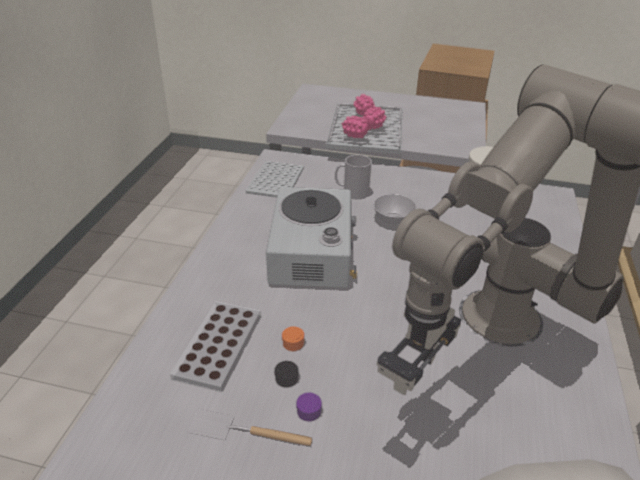

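The top view shows three cap-shaped things: black (179,233), orange (225,226) and purple (148,264). Only the black one fits the description. In the side view it is at (287,373). The neck is at (340,232) in the top view and (330,236) in the side view. Next I confirm this in one crop and measure.

```bash
python3 - <<'E'
from h import *
a=load('top');b=load('side')
A=a['color'][190:280,120:360][:,:,::-1]; B=b['color'][215:400,230:380][:,:,::-1]
cv2.imwrite('pics/c1.png',np.vstack([cv2.resize(A,(720,270),interpolation=cv2.INTER_CUBIC),cv2.resize(B,(267,329),interpolation=cv2.INTER_CUBIC) if 0 else cv2.copyMakeBorder(cv2.resize(B,(267,329),interpolation=cv2.INTER_CUBIC),0,0,0,453,cv2.BORDER_CONSTANT)]))
for n,c,(x,y) in (('top',a,(179,233)),('side',b,(287,373))):
    m=(c['color'].max(2)<55).astype(np.uint8)
    k,l,s,ce=cv2.connectedComponentsWithStats(m)
    i=l[y,x]; print(n,s[i],ce[i], c['color'][y,x])
    if n=='top': 
        print(onplane(c,ce[i],35.4),onplane(c,ce[i],25))
    o,d=ray(c,(x,y)); print('cam',o)
# neck rough
print('neck top',onplane(a,(340,232),167),'side',onplane(b,(330,234),167))
g=cv2.cvtColor(a['color'],cv2.COLOR_RGB2GRAY)
print(get_obs()['tool_pos'])
E
```

```text
top [     0      0    640    480 296727] [324.39358737 233.8442373 ] [58 56 57]
[508.31909988 -16.15822787  35.4       ] [508.90583989 -16.2533496   25.        ]
cam [ 438.0411204    -4.76482929 1281.08118778]
side [     0      0    640    480 305284] [318.37778921 239.21843922] [57 54 56]
cam [ 252.18903353 1232.53153115 1092.12319282]
neck top [504.23420424 -51.10507728 167.        ] side [504.79429431 -32.14045206 167.        ]
[222.97507602 475.18946142 404.20560221]
```

View pics/c1.png

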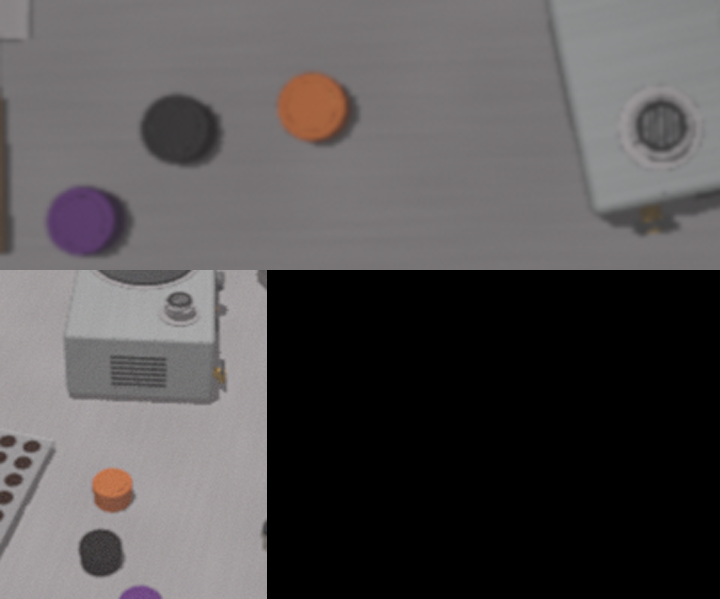

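```bash
cat >> h.py <<'E'
def tool(p,yaw=None):
    """shift (m) and rotvec along tool axes now, to reach TCP p (mm), tool down at yaw"""
    o=get_obs(); M=R.from_euler('xyz',o['tcp_rot']); 
    d=M.inv().apply(np.array(p)-o['tool_pos'])/1000
    w=(M.inv()*R.from_euler('xyz',[np.pi,0,yaw])).as_rotvec() if yaw is not None else 0
    print('pos',o['tool_pos'].round(1),'rot',o['tcp_rot'].round(4),'j6',o['joint_positions'][5].round(3)); print('shift',d.round(4),'rotvec',np.round(w,4))
E
python3 - <<'E'
from h import *
a=load('top');b=load('side')
def blob(c,x,y,lim,thr):
    m=np.zeros(c['color'].shape[:2],np.uint8); m[y-lim:y+lim,x-lim:x+lim]=(c['color'][y-lim:y+lim,x-lim:x+lim].max(2)<thr)
    k=max(cv2.findContours(m,0,1)[0],key=cv2.contourArea); return cv2.minEnclosingCircle(k),cv2.fitEllipse(k)
for t in (68,75,82): print(t,blob(a,179,233,22,t),blob(b,287,373,22,t))
(u,v)=blob(a,179,233,22,72)[1][0]
p=onplane(a,(u,v),33);print('cap',p)
n=onplane(a,(340,232),167);m=onplane(b,(330,234),167);print(proj(b,[[*n[:2],167],[*p[:2],17.7]]))
tool([p[0],p[1],330],2.09)
w=load('wrist'); M=cv2.Rodrigues(w['rvec'])[0]; o=get_obs(); T=R.from_euler('xyz',o['tcp_rot']).as_matrix()
print('cam in tool',T.T@(-M.T@np.ravel(w['tvec'])-o['tool_pos']),'axis',T.T@M.T@[0,0,1],w['mtx'])
E
```

```text
68 (((179.8023223876953, 233.01162719726562), 12.362543106079102), ((179.8423309326172, 233.0272216796875), (21.227996826171875, 24.52425193786621), 104.28538513183594)) (((286.0, 373.625), 12.515715599060059), ((286.13226318359375, 373.6779479980469), (21.949562072753906, 24.495561599731445), 176.84115600585938))
75 (((179.77999877929688, 233.5), 13.02232837677002), ((179.89248657226562, 233.06451416015625), (21.681991577148438, 25.634977340698242), 105.72333526611328)) (((286.3816223144531, 373.6059265136719), 12.748631477355957), ((286.1865539550781, 373.7229919433594), (22.681379318237305, 24.866973876953125), 172.06582641601562))
82 (((179.74771118164062, 233.81192016601562), 13.305538177490234), ((179.88864135742188, 233.1271514892578), (22.086641311645508, 26.281579971313477), 105.22332000732422)) (((286.1619567871094, 373.6971740722656), 12.873483657836914), ((286.2107238769531, 373.6855163574219), (22.930076599121094, 25.382598876953125), 173.14822387695312))
cap [520.19930947 357.71628307  33.        ]
[[331.62067379 230.28010432]
 [288.01382137 371.99666916]]
pos [223.  475.2 404.2] rot [-3.1404e+00 -1.0000e-04  2.7028e+00] j6 -0.146
shift [-0.319   0.02    0.0741] rotvec [-1.200e-03  2.000e-04  6.128e-01]
cam in tool [75.47898308 -0.66949859 19.15006445] axis [-2.75551629e-01 -1.74454599e-04  9.61286258e-01] [[331.38081299   0.         321.30885588]
 [  0.         331.38081299 242.22621049]
 [  0.           0.           1.        ]]
```

```bash
python3 -m pendant '[[[-0.319,0.02,0.074],[0,0,0.613],0.0918],[[-0.319,0.02,0.074],[0,0,0.613],0.0918],[[-0.319,0.02,0.074],[0,0,0.613],0.0918],[[-0.319,0.02,0.074],[0,0,0.613],0.0918],[[-0.319,0.02,0.074],[0,0,0.613],0.0918],[[-0.319,0.02,0.074],[0,0,0.613],0.0918],[[-0.319,0.02,0.074],[0,0,0.613],0.0918],[[-0.319,0.02,0.074],[0,0,0.613],0.0918],[[-0.319,0.02,0.074],[0,0,0.613],0.0918],[[-0.319,0.02,0.074],[0,0,0.613],0.0918]]'
python3 - <<'E'
from h import *
w=cam('wrist'); save(w,'w1.png'); tool([520.2,357.7,186],2.09)
for z in(0,35.4): print(proj(w,[[520.2,357.7,z]]))
E
```

```text
time: 0.98
tool_pos: [521.7, 356.5, 329.1]
tcp_rot: [-3.139, -0.0, 2.087]
contact_force: [0.5, 1.1, -0.6]
grip_width: 92.0
pos [520.5 357.5 329.9] rot [-3.1398e+00 -5.0000e-04  2.0883e+00] j6 -0.037
shift [0.0003 0.0002 0.1439] rotvec [-0.0018 -0.0005 -0.0017]
[[322.69283924 226.55306639]]
[[322.74268441 236.04453712]]
```

View pics/w1.png

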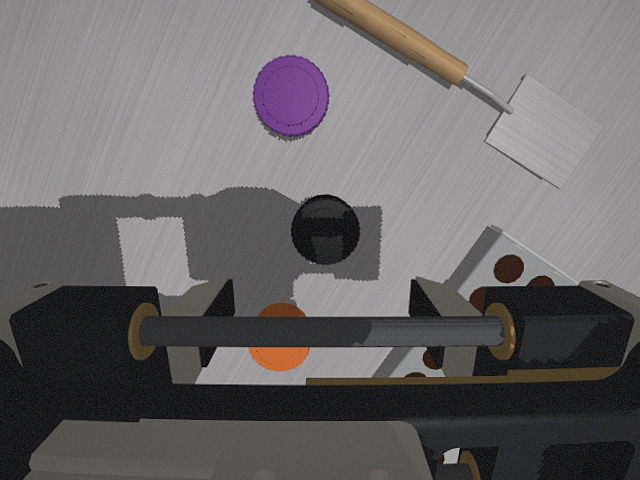

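```bash
python3 - <<'E'
from h import *
w=load('wrist'); c=w['color'].max(2)
for t in (50,60,70):
    m=np.zeros(c.shape,np.uint8); m[185:272,282:370]=c[185:272,282:370]<t
    m=cv2.morphologyEx(m,2,np.ones((3,3)))
    k=cv2.convexHull(max(cv2.findContours(m,0,1)[0],key=cv2.contourArea)); e=cv2.fitEllipse(k)
    print(t,e,cv2.boundingRect(k),onplane(w,e[0],35.4),onplane(w,e[0],27))
# predicted ellipse bbox of the top circle and mid circle
for p in ([520.2,357.7],[523,352],[524,354]):
    th=np.linspace(0,2*np.pi,60); q=np.vstack([proj(w,np.c_[p[0]+29.5*np.cos(th),p[1]+29.5*np.sin(th),th*0+z]) for z in(35.4,18)])
    print(p,q.min(0),q.max(0))
a=load('top');b=load('side')
o1,d1=ray(a,(179.85,233.05));o2,d2=ray(b,(286.15,373.7))
s=np.linalg.lstsq(np.c_[d1,-d2],o2-o1,rcond=None)[0]; print('tri',o1+d1*s[0],o2+d2*s[1])
E
```

```text
50 ((324.97113037109375, 229.59173583984375), (68.31659698486328, 69.29818725585938), 5.460165977478027) (291, 195, 69, 69) [519.03936262 363.58966574  35.4       ] [520.11949642 361.82943307  27.        ]
60 ((324.9559020996094, 229.75047302246094), (68.46453857421875, 69.94469451904297), 174.85931396484375) (291, 195, 69, 70) [519.09713192 363.46222263  35.4       ] [520.1790325  361.69809231  27.        ]
70 ((324.9935607910156, 229.7662353515625), (69.00118255615234, 70.00662994384766), 168.33790588378906) (291, 195, 69, 70) [519.1319273  363.46606032  35.4       ] [520.21489205 361.70204736  27.        ]
[520.2, 357.7] [288.3574431  198.77006234] [357.14396782 268.35589539]
[523, 352] [288.12470289 205.86994995] [356.4924997  275.06071324]
[524, 354] [290.23675158 204.48060889] [358.68715905 273.75038503]
tri [521.21974936 362.75044166  16.35539859] [523.43378265 363.12604223  16.61015674]
```

The wrist view shows the black cap at (325,229), purple at (291,96) and orange at (280,337). The fused cap estimate is (521,362).

```bash
python3 - <<'E'
from h import *
tool([521.2,362,186.5],2.09)
E
```

```text
pos [520.5 357.5 329.9] rot [-3.1398e+00 -5.0000e-04  2.0883e+00] j6 -0.037
shift [0.0035 0.0031 0.1434] rotvec [-0.0018 -0.0005 -0.0017]
```

```bash
python3 -m pendant '[[[0.0035,0.003,0.03],[-0.0018,0,0],0.0918],[[0.0035,0.003,0.065],[-0.0018,0,0],0.0918],[[0.0035,0.003,0.1],[-0.0018,0,0],0.0918],[[0.0035,0.003,0.125],[-0.0018,0,0],0.0918],[[0.0035,0.003,0.143],[-0.0018,0,0],0.0918],[[0.0035,0.003,0.143],[-0.0018,0,0],0.0918]]'
python3 - <<'E'
from h import *
w=cam('wrist'); save(w,'w2.png'); tool([521.2,362,186.5],2.09); print(get_obs()['contact_force'],get_obs()['moment'])
E
```

```text
time: 1.53
tool_pos: [518.4, 362.9, 184.1]
tcp_rot: [-3.136, -0.001, 2.092]
contact_force: [-0.6, -0.3, -0.5]
grip_width: 92.0
pos [519.4 363.2 186.6] rot [-3.1395e+00 -3.0000e-04  2.0917e+00] j6 -0.032
shift [-0.0019  0.001   0.0001] rotvec [-0.0021 -0.0003  0.0017]
[-0.19457443  0.20318966  0.49048165] [-0.06517826  0.04129261 -0.0269711 ]
```

View pics/w2.png

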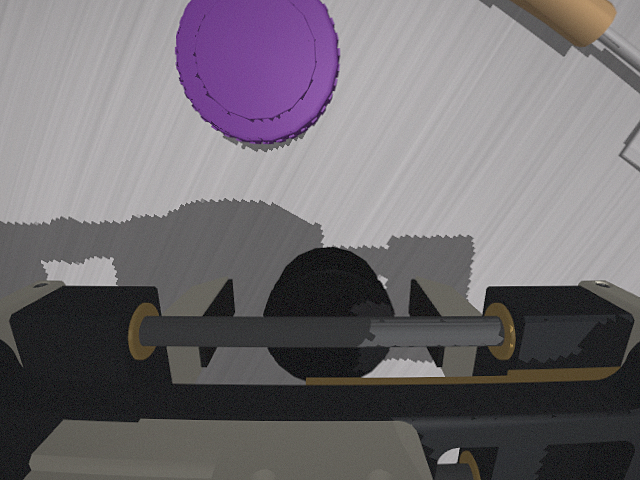

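```bash
python3 - <<'E'
from h import *
w=load('wrist'); c=w['color'].max(2)
o=get_obs(); T=R.from_euler('xyz',o['tcp_rot']).as_matrix()
th=np.linspace(0,2*np.pi,90)
for dx in(0,2,4):
    for dy in (0,2):
        p=o['tool_pos']+T@[dx,dy,159]
        q=proj(w,np.c_[p[0]+29.5*np.cos(th),p[1]+29.5*np.sin(th),th*0+35.4]); r=proj(w,np.c_[p[0]+29.5*np.cos(th),p[1]+29.5*np.sin(th),th*0+18.4])
        print(dx,dy,p.round(1),q.min(0),q.max(0),'low',r.min(0),r.max(0))
m=np.zeros(c.shape,np.uint8); m[235:315,245:405]=c[235:315,245:405]<48
ys,xs=np.nonzero(cv2.morphologyEx(m,2,np.ones((3,3)))); 
for y in range(244,315,6): print(y,xs[ys==y].min() if (ys==y).any() else 0,xs[ys==y].max() if (ys==y).any() else 0)
E
```

```text
0 0 [519.  363.1  27.6] [260.32816537 261.87907245] [394.45433268 381.13674015] low [266.64204731 249.69500593] [387.34427285 358.99398267]
0 2 [520.8 364.   27.6] [264.86282406 261.88801318] [398.99234515 381.15026279] low [270.72552786 249.70239165] [391.4314103  359.00552238]
2 0 [518.1 364.8  27.6] [260.08014736 257.29769687] [394.75176873 377.56069679] low [266.44497438 245.55775492] [387.58222691 355.66744301]
2 2 [519.8 365.8  27.6] [264.63311931 257.30641159] [399.30810869 377.57410146] low [270.54308624 245.56494813] [391.68401362 355.67887205]
4 0 [517.1 366.5  27.6] [259.83099135 252.67847574] [395.05057018 373.95420663] low [266.24713389 241.39049084] [387.82110812 352.31591315]
4 2 [518.8 367.5  27.6] [264.40235884 252.68696091] [399.62531922 373.96749068] low [270.359933   241.39748892] [391.93759962 352.32722947]
244 0 0
250 310 346
256 297 358
262 291 366
268 285 370
274 282 375
280 278 377
286 274 382
292 271 386
298 269 388
304 266 390
310 264 393
```

The cap stands between the open fingers, spanning columns 264–395 and rows 248–384. It sits about 2 mm towards −x of the tool, so I shift by that and close.

```bash
python3 -m pendant '[[[-0.0022,0.001,0],[-0.002,0,0],0.0918],[[-0.0022,0.001,0],[-0.002,0,0],0.0918],[[-0.0022,0.001,0],[-0.002,0,0],0.056],[[-0.0022,0.001,0],[-0.002,0,0],0.05],[[-0.0022,0.001,0],[-0.002,0,0],0.05],[[-0.0022,0.001,0],[-0.002,0,0],0.05],[[-0.0022,0.001,0],[-0.002,0,0],0.05],[[-0.0022,0.001,0],[-0.002,0,0],0.05],[[-0.0022,0.001,0],[-0.002,0,0],0.05]]'
python3 -m pendant '[[[0,0,-0.03],[0,0,0],0.05],[[0,0,-0.06],[0,0,0],0.05],[[0,0,-0.1],[0,0,0],0.05],[[0,0,-0.14],[0,0,0],0.05],[[0,0,-0.17],[0,0,0],0.05],[[0,0,-0.17],[0,0,0],0.05],[[0,0,-0.17],[0,0,0],0.05]]'
python3 - <<'E'
from h import *
print(get_obs()['contact_force'],get_obs()['moment'],get_obs()['grip_width'])
a=load('top');b=load('side')
# neck position: circle in top view, side view crops
n=onplane(a,(340.3,231.8),167); print(n); tool([n[0],n[1]+0,370],2.09)
E
```

```text
time: 2.33
tool_pos: [523.0, 360.9, 187.8]
tcp_rot: [3.138, -0.0, 2.09]
contact_force: [-0.8, -0.5, 3.2]
grip_width: 58.1
time: 2.92
tool_pos: [522.6, 360.7, 359.2]
tcp_rot: [3.134, 0.0, 2.09]
contact_force: [-0.0, 0.2, -4.1]
grip_width: 58.5
[-9.65240638e-04  2.00232052e-01 -4.05181935e+00] [-0.05728189  0.07078726  0.01258337] 58.45284275577804
[504.67902887 -51.81109873 167.        ]
pos [522.6 360.7 359.2] rot [3.1343 0.     2.0898] j6 -0.036
shift [-0.3493 -0.2201 -0.0124] rotvec [ 0.0073  0.     -0.0002]
```

```bash
python3 -m pendant '[[[-0.035,-0.02,-0.04],[0,0,0],0.05],[[-0.408,-0.243,-0.042],[0.005,0,0],0.05],[[-0.408,-0.243,-0.042],[0.005,0,0],0.05],[[-0.408,-0.243,-0.042],[0.005,0,0],0.05],[[-0.408,-0.243,-0.042],[0.005,0,0],0.05],[[-0.408,-0.243,-0.042],[0.005,0,0],0.05],[[-0.408,-0.243,-0.042],[0.005,0,0],0.05],[[-0.408,-0.243,-0.042],[0.005,0,0],0.05],[[-0.408,-0.243,-0.042],[0.005,0,0],0.05],[[-0.408,-0.243,-0.042],[0.005,0,0],0.05]]'
python3 - <<'E'
from h import *
tool([534.7,-103.8,400],2.09)
E
```

```text
time: 3.75
tool_pos: [514.3, -45.7, 394.5]
tcp_rot: [-3.137, -0.003, 2.09]
contact_force: [0.6, -0.2, -3.3]
grip_width: 58.4
pos [514.3 -45.7 394.5] rot [-3.1371 -0.0033  2.0898] j6 -0.756
shift [-0.0606 -0.0112 -0.0056] rotvec [-0.0045 -0.0033 -0.0002]
```

```bash
python3 -m pendant '[[[-0.055,-0.011,-0.005],[0,0,0],0.05],[[-0.055,-0.011,-0.005],[0,0,0],0.05],[[-0.055,-0.011,-0.005],[0,0,0],0.05],[[-0.055,-0.011,-0.005],[0,0,0],0.05],[[-0.055,-0.011,-0.005],[0,0,0],0.05]]'
python3 - <<'E'
from h import *
w=cam('wrist'); save(w,'w3.png');tool([534.7,-103.8,400],2.09)
E
```

```text
time: 4.17
tool_pos: [532.6, -96.2, 400.2]
tcp_rot: [-3.138, -0.003, 2.09]
contact_force: [0.7, 0.7, -4.0]
grip_width: 58.2
pos [532.6 -95.8 400.7] rot [-3.1388e+00 -2.4000e-03  2.0910e+00] j6 -0.84
shift [-0.008  -0.0022  0.0007] rotvec [-0.0027 -0.0024  0.001 ]
```

View pics/w3.png

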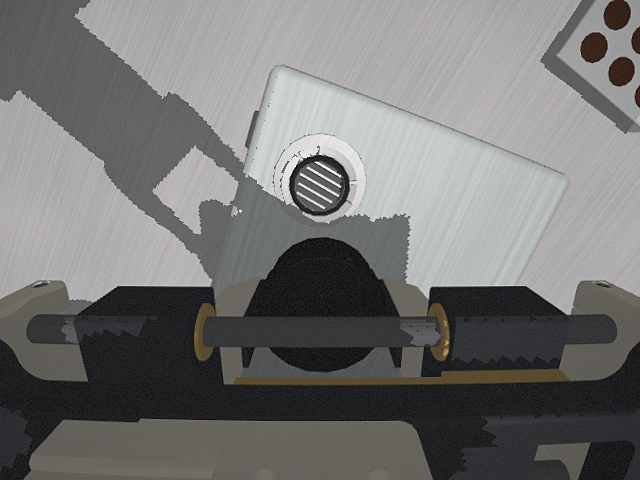

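```bash
cat > neck.py <<'E'
from h import *
def neck(w,box,thr=70):
    c=w['color'].max(2); x0,y0,x1,y1=box
    m=np.zeros(c.shape,np.uint8); m[y0:y1,x0:x1]=c[y0:y1,x0:x1]<thr
    k=cv2.convexHull(max(cv2.findContours(m,0,1)[0],key=cv2.contourArea)); return cv2.fitEllipse(k),m
E
python3 - <<'E'
from neck import *
w=load('wrist')
for t in(55,70,85):
    e,m=neck(w,(284,150,356,219),t); print(t,e,onplane(w,e[0],167),onplane(w,e[0],164))
n=onplane(w,e[0],166)
for z,r in((167,18.5),(164,20)):
    th=np.linspace(0,2*np.pi,90);q=proj(w,np.c_[n[0]+r*np.cos(th),n[1]+r*np.sin(th),th*0+z]);print(z,r,q.min(0),q.max(0),cv2.boundingRect(m))
# top view of neck
a=load('top')
e,m=neck(a,(328,221,354,245),85); print('top',e,onplane(a,e[0],166)); b=load('side'); print('side pred',proj(b,[[*n[:2],166]]))
# held cap
o=get_obs(); T=R.from_euler('xyz',o['tcp_rot']).as_matrix(); c=w['color'].max(2)
for y in range(232,285,6):
    x=np.nonzero(c[y,235:412]<40)[0]; print(y,(x.min()+235,x.max()+235) if len(x) else 0,end=' ')
print()
for dx in(-3,0,3):
    for zz,r in((159+27,28.5),(159+8.5,29.5),(159-8.5,29.5)):
        p=np.c_[dx+r*np.cos(th),r*np.sin(th),th*0+zz]@T.T+o['tool_pos']; q=proj(w,p); print(dx,zz,q.min(0).round(1),q.max(0).round(1))
E
```

```text
55 ((318.7887878417969, 184.92059326171875), (59.58189392089844, 60.232967376708984), 152.6178436279297) [503.51203808 -52.38719632 167.        ] [503.63960333 -52.67736475 164.        ]
70 ((318.77569580078125, 184.97767639160156), (59.785736083984375, 60.39631271362305), 152.83180236816406) [503.52274376 -52.42301527 167.        ] [503.6504588  -52.71368484 164.        ]
85 ((318.95562744140625, 185.13539123535156), (60.27947998046875, 60.934932708740234), 158.0601806640625) [503.67278728 -52.4531172  167.        ] [503.80260159 -52.74420794 164.        ]
167 18.5 [290.16135177 155.69247531] [347.74519301 213.66575997] (284, 153, 70, 63)
164 20 [288.29493498 153.17338168] [349.71223569 215.02873244] (284, 153, 70, 63)
top ((339.9220275878906, 231.44747924804688), (16.060712814331055, 16.39504623413086), 12.017420768737793) [505.57748856 -51.00328079 166.        ]
side pred [[331.89500685 230.30922303]]
232 0 238 (np.int64(313), np.int64(329)) 244 (np.int64(296), np.int64(347)) 250 (np.int64(287), np.int64(356)) 256 (np.int64(281), np.int64(361)) 262 (np.int64(277), np.int64(366)) 268 (np.int64(274), np.int64(369)) 274 (np.int64(268), np.int64(374)) 280 (np.int64(260), np.int64(382)) 
-3 186 [272. 245.] [375.9 340.3]
-3 167.5 [264.7 254.1] [383.8 361.6]
-3 150.5 [258.4 266.6] [390.6 383.8]
0 186 [271.8 239.5] [376.2 335.7]
0 167.5 [264.4 248. ] [384.1 356.7]
0 150.5 [258.  259.9] [391.  378.5]
3 186 [271.5 233.9] [376.4 331. ]
3 167.5 [264.1 241.8] [384.5 351.7]
3 150.5 [257.7 253. ] [391.5 373.1]
```

The wrist view shows the seal ring at (319,185), 60 px across, and the held cap below it with its far edge at row 238, centred on column 321. The neck from the wrist view is (503.6,−52.4). The top view gives (505.6,−51.0).

```bash
python3 -m pendant '[[[0.03,-0.001,0],[-0.0027,-0.0024,0],0.05],[[0.0512,-0.002,0.005],[-0.0027,-0.0024,0],0.05],[[0.0512,-0.002,0.02],[-0.0027,-0.0024,0],0.05],[[0.0512,-0.002,0.027],[-0.0027,-0.0024,0],0.05],[[0.0512,-0.002,0.027],[-0.0027,-0.0024,0],0.05],[[0.0512,-0.002,0.027],[-0.0027,-0.0024,0],0.05],[[0.0512,-0.002,0.027],[-0.0027,-0.0024,0],0.05]]'
python3 - <<'E'
from h import *
b=cam('side'); save(b,'s2.png',(270,180,400,290),5); tool([504,-52,365],2.09); o=get_obs(); print(o['contact_force'],o['moment'])
T=R.from_euler('xyz',o['tcp_rot']).as_matrix(); p=o['tool_pos']+T@[0,0,186]; print('cap bottom',p,'px',proj(b,[p,p+T@[0,0,-35.4]]),'neck px',proj(b,[[504,-52,167],[504,-52,135]]))
E
```

```text
time: 4.8
tool_pos: [506.1, -53.6, 375.3]
tcp_rot: [3.14, 0.003, 2.09]
contact_force: [0.0, 0.2, -3.7]
grip_width: 58.4
pos [506.1 -53.7 375.4] rot [3.1393e+00 3.1000e-03 2.0896e+00] j6 -0.775
shift [ 0.0026 -0.001   0.0104] rotvec [ 0.0023  0.0031 -0.0003]
[ 0.29208931 -0.25156842 -2.7003255 ] [-0.015914    0.07408605  0.00894299]
cap bottom [506.80020519 -54.01953577 189.43102774] px [[331.18903738 223.12239437]
 [331.59437608 212.72555264]] neck px [[331.7674299  230.11687087]
 [331.43948697 239.14904205]]
```

View pics/s2.png

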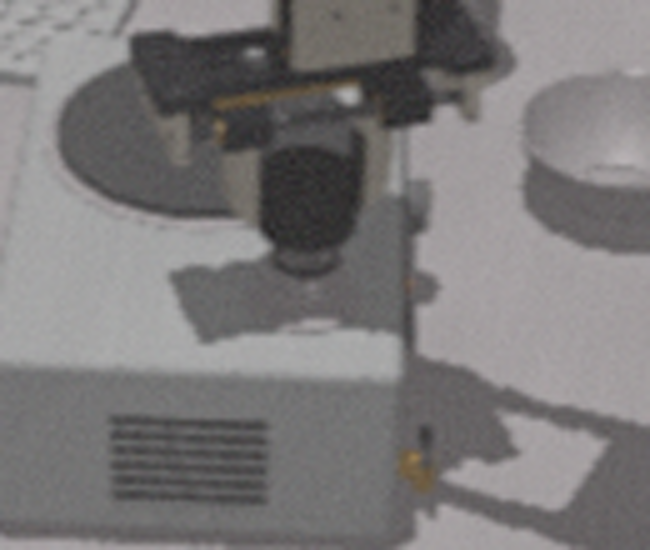

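The side crop shows the held cap at columns 261–362 and the neck's dark top just below it at about 274–340. I now measure this offset properly.

```bash
python3 - <<'E'
from h import *
b=load('side'); g=b['color'].max(2).astype(int)
for y in range(210,240,1):
    print(y,' '.join('%3d'%v for v in g[y,316:348]))
E
```

```text
210  82  84  93 106 108  99  81  70  68  58  52  48  62  52  45  50  49  49  54  57  64  69  78  77  63  53  61  98 109 116 113 112
211 113 112 112 118 118 100  73  66  55  54  54  54  52  55  52  53  51  54  48  46  48  50  63  55  58  52  62  96 113 115 113 114
212 109 116 115 115 112  98  69  53  56  56  50  54  41  52  56  48  55  53  49  57  51  49  54  50  49  51  60  95 113 111 115 120
213 112 114 120 114 118  96  72  52  49  47  51  51  55  53  52  59  52  51  55  50  50  51  48  58  51  53  69  98 115 116 112 124
214 113 116 117 114 116  96  67  53  54  57  51  48  44  51  47  51  57  45  45  49  53  48  54  54  45  54  62 101 112 113 117 123
215 115 114 117 114 120  92  68  56  48  50  47  57  56  52  49  49  50  53  51  49  56  50  54  46  47  50  76  97 109 113 110 124
216 115 114 117 114 112  99  62  48  51  53  53  51  47  46  48  58  56  47  52  53  47  51  53  56  48  51  71  97 117 114 118 130
217 109 113 114 119 112  98  62  52  52  48  56  52  52  50  53  54  50  56  44  51  56  49  56  51  50  51  78 103 115 118 123 134
218 108 108 117 115 112 105  64  52  56  59 
[... 2159 characters left out ...]
  99 100 107 102 104 106 102 103 102 108
235 101 102 105  98 100  94  95 104 103  96  99  94  86  77  70  75  76  79  87  95  99 102 101 101 104 103 105 105 101 101 102 106
236  99 102 102 103 102 100  99  99 101 101  98 100 105  98  93 101 110 103 102 102 101 100 101 103 105  98 108 103 105 106 108 103
237 103 102 106 101 103 102  98  99  98  93  96 104 102 101 105 115 126 114 105 100 100  98 100  99 100 101 104 108 107 106 102 107
238 107 106  99  99 101  96 101 100  99 101 101  94 103 106 103 111 113 107 104  94 105 100 100 100  99 102 103 104  99 104 105 100
239 103 106 103 100  96 102  99 102 100 104 103  98 101 104  97 104 112 113 105 104 100 101  99 101 100  99 103 101 103  99 106 105
```

The side view puts the cap 0.2 px (about 0.6 mm) from the neck's axis laterally, so it is aligned. I descend in small steps and watch the force.

```bash
python3 -m pendant '[[[0,0.0003,0.01],[0.001,0.0015,0],0.05],[[0,0.0003,0.018],[0.001,0.0015,0],0.05],[[0,0.0003,0.021],[0.001,0.0015,0],0.05],[[0,0.0003,0.0225],[0.001,0.0015,0],0.05],[[0,0.0003,0.024],[0.001,0.0015,0],0.05],[[0,0.0003,0.024],[0.001,0.0015,0],0.05]]'; python3 -m pendant '[[[0,0,0.001],[0,0,0],0.05],[[0,0,0.002],[0,0,0],0.05],[[0,0,0.002],[0,0,0],0.05]]'; python3 -c "
from h import *
o=get_obs();print(o['tool_pos'],o['contact_force'],o['moment'],o['tcp_rot'])"
```

```text
time: 5.35
tool_pos: [506.1, -53.5, 350.6]
tcp_rot: [3.141, 0.001, 2.09]
contact_force: [-1.1, 0.5, -1.7]
grip_width: 58.4
time: 5.6
tool_pos: [506.1, -53.4, 348.9]
tcp_rot: [3.141, 0.001, 2.09]
contact_force: [0.4, 0.1, -2.7]
grip_width: 58.7
[506.06712121 -53.42549108 348.94080832] [ 0.3575992   0.07562167 -2.73286663] [0.01160144 0.0099648  0.05392369] [3.14092211e+00 9.69680316e-04 2.08983707e+00]
```

```bash
python3 -m pendant '[[[0,0,0.001],[0,0,0],0.05],[[0,0,0.002],[0,0,0],0.05],[[0,0,0.002],[0,0,0],0.05]]'; python3 -c "
from h import *
o=get_obs();print(o['tool_pos'],o['contact_force'],o['moment'])"
```

```text
time: 5.85
tool_pos: [506.0, -53.4, 346.8]
tcp_rot: [3.141, 0.001, 2.09]
contact_force: [0.3, 0.5, -3.1]
grip_width: 58.2
[506.02323213 -53.39695778 346.76641229] [ 0.29889777  0.51231155 -3.11486019] [-2.31154423e-05  2.30256460e-02  3.19127886e-02]
```

```bash
python3 -m pendant '[[[0,0,0.001],[0,0,0],0.05],[[0,0,0.0015],[0,0,0],0.05],[[0,0,0.0015],[0,0,0],0.05]]'; python3 -c "
from h import *
o=get_obs();print(o['tool_pos'],o['contact_force'],o['moment'])"
```

```text
time: 6.1
tool_pos: [506.0, -53.5, 345.4]
tcp_rot: [3.141, 0.001, 2.09]
contact_force: [-0.0, -0.9, -2.8]
grip_width: 58.2
[506.01005114 -53.5096981  345.38813143] [-0.02827577 -0.93317474 -2.80639328] [-0.17905487  0.12010161  0.01133877]
```

```bash
python3 -m pendant '[[[0,0,0.001],[0,0,0],0.05],[[0,0,0.001],[0,0,0],0.05]]'; python3 -c "
from h import *
o=get_obs();print(o['tool_pos'],o['contact_force'],o['moment'])"
```

```text
time: 6.27
tool_pos: [506.0, -53.5, 344.3]
tcp_rot: [3.142, 0.001, 2.09]
contact_force: [-1.2, -1.6, -3.0]
grip_width: 58.2
[505.96943127 -53.51731275 344.26325681] [-1.21006665 -1.58399375 -3.03431593] [-0.34748232  0.13924588  0.10342478]
```

```bash
python3 -m pendant '[[[0,0,0.001],[0,0,0],0.05],[[0,0,0.001],[0,0,0],0.05]]'; python3 -c "
from h import *
o=get_obs();print(o['tool_pos'],o['contact_force'],o['moment'])"
```

```text
time: 6.43
tool_pos: [506.0, -53.5, 343.8]
tcp_rot: [3.141, 0.001, 2.09]
contact_force: [-2.0, -1.8, 2.0]
grip_width: 58.3
[505.9825061  -53.51500553 343.84211297] [-2.03590656 -1.80097236  1.99330057] [-0.37879654  0.50923356  0.14581951]
```

Contact on the ridges: Fz went from −3 to +2 N with the cap's centre about 9 mm above the rim. I now turn backward in 10° steps, climbing with the thread.

```bash
python3 -m pendant '[[[0,-0.0006,0],[0,0,-0.07],0.05],[[0,-0.0006,-0.0005],[0,0,-0.174],0.05],[[0,-0.0006,-0.0005],[0,0,-0.174],0.05]]'; python3 -c "
from h import *
o=get_obs();print(o['tool_pos'],o['contact_force'],o['moment'])"
```

```text
time: 6.68
tool_pos: [505.9, -53.6, 344.5]
tcp_rot: [3.14, 0.002, 2.267]
contact_force: [0.2, -0.4, 2.9]
grip_width: 58.3
[505.88723874 -53.61087243 344.54023171] [ 0.1503671  -0.37506245  2.90121191] [-0.06130386  0.04293199  0.02338251]
```

```bash
python3 -m pendant '[[[0,0,-0.0003],[0,0,-0.087],0.05],[[0,0,-0.0006],[0,0,-0.174],0.05],[[0,0,-0.0006],[0,0,-0.174],0.05]]'; python3 -c "
from h import *
o=get_obs();print(o['tool_pos'],o['contact_force'],o['moment'])"
```

```text
time: 6.93
tool_pos: [505.9, -53.7, 345.1]
tcp_rot: [3.14, 0.003, 2.438]
contact_force: [0.6, -0.4, 3.8]
grip_width: 58.3
[505.91514148 -53.65461905 345.14927112] [ 0.60934774 -0.37324473  3.77508871] [ 0.02500945 -0.00764785  0.02361378]
```

```bash
python3 -m pendant '[[[0,0,-0.0003],[0,0,-0.087],0.05],[[0,0,-0.0006],[0,0,-0.174],0.05],[[0,0,-0.0006],[0,0,-0.174],0.05]]'; python3 -c "
from h import *
o=get_obs();print(o['tool_pos'],o['contact_force'],o['moment'])"
```

```text
time: 7.18
tool_pos: [505.9, -53.6, 345.8]
tcp_rot: [3.141, 0.003, 2.61]
contact_force: [0.3, 0.6, 3.4]
grip_width: 58.2
[505.91639262 -53.64481192 345.79405043] [0.34033405 0.62851633 3.35732672] [ 0.08311753 -0.0270383   0.0248107 ]
```

```bash
python3 -m pendant '[[[0,0,-0.0003],[0,0,-0.087],0.05],[[0,0,-0.0006],[0,0,-0.174],0.05],[[0,0,-0.0006],[0,0,-0.174],0.05]]'; python3 -c "
from h import *
o=get_obs();print(o['tool_pos'],o['contact_force'],o['moment'])"
```

```text
time: 7.43
tool_pos: [505.9, -53.7, 346.4]
tcp_rot: [3.141, 0.003, 2.784]
contact_force: [0.5, 0.5, 5.8]
grip_width: 58.4
[505.91795954 -53.66365392 346.42002296] [0.46070973 0.48587709 5.82189504] [ 0.16350417 -0.01620053  0.00338289]
```

```bash
python3 -m pendant '[[[0,0,-0.0003],[0,0,-0.087],0.05],[[0,0,-0.0006],[0,0,-0.174],0.05],[[0,0,-0.0006],[0,0,-0.174],0.05]]'; python3 -c "
from h import *
o=get_obs();print(o['tool_pos'],o['contact_force'],o['moment'])"
```

```text
time: 7.68
tool_pos: [505.9, -53.6, 347.1]
tcp_rot: [3.141, 0.003, 2.958]
contact_force: [-0.6, -0.5, 5.8]
grip_width: 58.3
[505.92359926 -53.61720915 347.09586457] [-0.62297378 -0.54140381  5.76494567] [0.19462437 0.04141732 0.02970969]
```

```bash
python3 -m pendant '[[[0,0,-0.0003],[0,0,-0.087],0.05],[[0,0,-0.0006],[0,0,-0.174],0.05],[[0,0,-0.0006],[0,0,-0.174],0.05]]'; python3 -c "
from h import *
o=get_obs();print(o['tool_pos'],o['contact_force'],o['moment'])"
```

```text
time: 7.93
tool_pos: [505.9, -53.5, 347.7]
tcp_rot: [-3.141, 0.003, 3.132]
contact_force: [-0.5, 0.3, 7.0]
grip_width: 58.2
[505.91875261 -53.54977038 347.74995376] [-0.53255662  0.32562023  6.97884764] [0.31308349 0.14841688 0.04497197]
```

```bash
python3 -m pendant '[[[0,0,-0.0003],[0,0,-0.087],0.05],[[0,0,-0.0003],[0,0,-0.087],0.05]]'; python3 -c "
from h import *
o=get_obs();print(o['tool_pos'],o['contact_force'],o['moment'])"
```

```text
time: 8.1
tool_pos: [505.9, -53.5, 348.1]
tcp_rot: [-3.141, 0.003, -3.065]
contact_force: [0.8, 0.3, 6.4]
grip_width: 58.5
[505.93973645 -53.51851371 348.07453248] [0.77450638 0.34435833 6.37654878] [ 0.31363775  0.13861    -0.03294356]
```

```bash
python3 -m pendant '[[[0,0,-0.0003],[0,0,-0.087],0.05],[[0,0,-0.0003],[0,0,-0.087],0.05]]'; python3 -c "
from h import *
o=get_obs();print(o['tool_pos'],o['contact_force'],o['moment'])"
```

```text
time: 8.27
tool_pos: [505.9, -53.5, 348.4]
tcp_rot: [-3.141, 0.003, -2.978]
contact_force: [-0.5, 0.6, 6.4]
grip_width: 58.1
[505.91976599 -53.52196657 348.36829552] [-0.53019985  0.60244757  6.3832729 ] [0.32623759 0.1071123  0.10951782]
```

```bash
python3 -m pendant '[[[0,0,-0.0003],[0,0,-0.087],0.05],[[0,0,-0.0003],[0,0,-0.087],0.05]]'; python3 -c "
from h import *
o=get_obs();print(o['tool_pos'],o['contact_force'],o['moment'])"
```

```text
time: 8.43
tool_pos: [505.9, -53.5, 348.6]
tcp_rot: [-3.14, 0.003, -2.891]
contact_force: [1.0, 1.0, 6.5]
grip_width: 58.3
[505.93657993 -53.53512005 348.55033978] [0.999284   1.03776328 6.53500303] [0.238812   0.02908533 0.05567814]
```

```bash
python3 -m pendant '[[[0,0,-0.0003],[0,0,-0.087],0.05],[[0,0,-0.0003],[0,0,-0.087],0.05]]'; python3 -c "
from h import *
o=get_obs();print(o['tool_pos'],o['contact_force'],o['moment'],o['joint_positions'])"
```

```text
time: 8.6
tool_pos: [505.6, -53.7, 348.3]
tcp_rot: [-3.141, 0.001, -2.804]
contact_force: [-0.7, 0.3, 2.6]
grip_width: 58.2
[505.63191272 -53.66494269 348.25355531] [-0.67955394  0.34037283  2.60282873] [ 0.09306055 -0.07747795  0.14355285] [-2.56514161e-01  3.65851168e-01  1.65582038e+00 -1.98475613e-04
  1.11841895e+00 -2.16493679e+00]
```

```bash
python3 -m pendant '[[[0,0,0],[0,0,-0.07],0.05],[[0,0,0],[0,0,-0.07],0.05]]'; python3 -c "
from h import *
o=get_obs();print(o['tool_pos'],o['contact_force'],o['moment'])"
```

```text
time: 8.77
tool_pos: [505.3, -53.4, 347.5]
tcp_rot: [3.141, -0.0, -2.735]
contact_force: [1.2, 3.1, -1.3]
grip_width: 58.5
[505.32864568 -53.3772432  347.45957949] [ 1.16741179  3.07607126 -1.28562946] [ 0.64340514 -0.14464924  0.12641313]
```

```bash
python3 -m pendant '[[[0,0,0.0007],[0,0,0],0.05],[[0,0,0.0007],[0,0,0],0.05]]'; python3 -c "
from h import *
o=get_obs();print(o['tool_pos'],o['contact_force'],o['moment'])"
```

```text
time: 8.93
tool_pos: [505.5, -53.3, 346.9]
tcp_rot: [3.141, 0.0, -2.736]
contact_force: [1.0, 4.1, -2.6]
grip_width: 58.1
[505.45108029 -53.27535807 346.90694338] [ 0.99794906  4.103122   -2.56909075] [ 0.84874978 -0.15156545  0.14049362]
```

The thread start has been passed: Fz went back to −3 N. There is a small side load in +y, so I ease 0.5 mm that way and follow the drop down.

```bash
python3 -m pendant '[[[0,0.0004,0.001],[0,0,0],0.05],[[0,0.0004,0.002],[0,0,0],0.05],[[0,0.0004,0.002],[0,0,0],0.05]]'; python3 -c "
from h import *
o=get_obs();print(o['tool_pos'],o['contact_force'],o['moment'])"
```

```text
time: 9.18
tool_pos: [505.4, -53.2, 344.9]
tcp_rot: [-3.141, 0.0, -2.732]
contact_force: [2.3, 4.2, -5.8]
grip_width: 58.6
[505.3603835  -53.22136515 344.92779825] [ 2.25986614  4.15838338 -5.77374117] [ 0.82727605 -0.31381545  0.13416891]
```

```bash
python3 -m pendant '[[[0,0,0.001],[0,0,0],0.05],[[0,0,0.0015],[0,0,0],0.05],[[0,0,0.0015],[0,0,0],0.05]]'; python3 -c "
from h import *
o=get_obs();print(o['tool_pos'],o['contact_force'],o['moment'])"
```

```text
time: 9.43
tool_pos: [505.4, -53.4, 343.6]
tcp_rot: [-3.141, 0.0, -2.732]
contact_force: [2.4, 3.8, -4.9]
grip_width: 58.6
[505.43526166 -53.38514393 343.58683253] [ 2.35734306  3.76807584 -4.92144654] [ 0.75032887 -0.32437898  0.02660041]
```

```bash
python3 -m pendant '[[[-0.0006,0.0005,0.001],[0,0,0],0.05],[[-0.0006,0.0005,0.0015],[0,0,0],0.05],[[-0.0006,0.0005,0.0015],[0,0,0],0.05]]'; python3 -c "
from h import *
o=get_obs();print(o['tool_pos'],o['contact_force'],o['moment'])"
```

```text
time: 9.68
tool_pos: [505.7, -53.0, 342.3]
tcp_rot: [-3.14, 0.0, -2.732]
contact_force: [0.6, 0.1, -2.4]
grip_width: 58.4
[505.68561391 -52.97798663 342.3359009 ] [ 0.62322994  0.06060213 -2.35047838] [ 0.10129062 -0.02553823  0.02689495]
```

```bash
python3 -m pendant '[[[0,0,0.0008],[0,0,0],0.05],[[0,0,0.0008],[0,0,0],0.05]]'; python3 -c "
from h import *
o=get_obs();print(o['tool_pos'],o['contact_force'],o['moment'])"
```

```text
time: 9.85
tool_pos: [505.7, -52.9, 341.7]
tcp_rot: [-3.14, 0.0, -2.731]
contact_force: [0.6, 0.5, -1.1]
grip_width: 58.3
[505.72516706 -52.91535064 341.70990856] [ 0.60522175  0.47618383 -1.07144039] [ 0.06441057  0.07277112 -0.03252202]
```

The drop totals 6.8 mm and the side load has gone. Now I screw forward in 15° steps, descending 1 mm per step.

```bash
python3 -m pendant '[[[0,0,0.0003],[0,0,0.087],0.05],[[0,0,0.0006],[0,0,0.174],0.05],[[0,0,0.001],[0,0,0.262],0.05],[[0,0,0.001],[0,0,0.262],0.05]]'; python3 -c "
from h import *
o=get_obs();print(o['tool_pos'],o['contact_force'],o['moment'])"
```

```text
time: 10.18
tool_pos: [505.7, -52.8, 340.7]
tcp_rot: [-3.141, 0.001, -2.997]
contact_force: [0.6, -0.1, -1.8]
grip_width: 58.3
[505.72259104 -52.78677335 340.6823219 ] [ 0.63811844 -0.12300109 -1.7686883 ] [ 0.11451581 -0.09285389 -0.00338183]
```

```bash
python3 -m pendant '[[[0,0,0.0003],[0,0,0.087],0.05],[[0,0,0.0006],[0,0,0.174],0.05],[[0,0,0.001],[0,0,0.262],0.05],[[0,0,0.001],[0,0,0.262],0.05]]'; python3 -c "
from h import *
o=get_obs();print(o['tool_pos'],o['contact_force'],o['moment'])"
```

```text
time: 10.52
tool_pos: [505.8, -52.7, 339.7]
tcp_rot: [-3.141, 0.001, 3.027]
contact_force: [0.1, 0.9, -2.4]
grip_width: 58.3
[505.75713652 -52.73502212 339.6998628 ] [ 0.11893815  0.88840986 -2.4260116 ] [ 0.08013063 -0.12212368 -0.01422023]
```

```bash
python3 -m pendant '[[[0,0,0.0003],[0,0,0.087],0.05],[[0,0,0.0006],[0,0,0.174],0.05],[[0,0,0.001],[0,0,0.262],0.05],[[0,0,0.001],[0,0,0.262],0.05]]'; python3 -c "
from h import *
o=get_obs();print(o['tool_pos'],o['contact_force'],o['moment'])"
```

```text
time: 10.85
tool_pos: [505.8, -52.7, 338.7]
tcp_rot: [-3.141, 0.001, 2.767]
contact_force: [-0.6, 0.0, -2.0]
grip_width: 58.7
[505.75978015 -52.69610781 338.65811303] [-0.62309678  0.03909027 -1.9580727 ] [-0.00504721 -0.03521525  0.01115021]
```

```bash
python3 -m pendant '[[[0,0,0.0003],[0,0,0.087],0.05],[[0,0,0.0006],[0,0,0.174],0.05],[[0,0,0.001],[0,0,0.262],0.05],[[0,0,0.001],[0,0,0.262],0.05]]'; python3 -c "
from h import *
o=get_obs();print(o['tool_pos'],o['contact_force'],o['moment'])"
```

```text
time: 11.18
tool_pos: [505.8, -52.7, 337.7]
tcp_rot: [3.141, 0.001, 2.506]
contact_force: [-0.3, 0.3, -2.3]
grip_width: 58.3
[505.77870667 -52.68959893 337.6744318 ] [-0.28273736  0.29967611 -2.29597359] [-0.02782083 -0.02282746 -0.00395593]
```

```bash
python3 -m pendant '[[[0,0,0.0003],[0,0,0.087],0.05],[[0,0,0.0006],[0,0,0.174],0.05],[[0,0,0.0006],[0,0,0.174],0.05]]'; python3 -c "
from h import *
o=get_obs();print(o['tool_pos'],o['contact_force'],o['moment'])"
```

```text
time: 11.43
tool_pos: [505.8, -52.7, 337.0]
tcp_rot: [3.141, 0.001, 2.333]
contact_force: [0.1, -0.5, -2.7]
grip_width: 58.4
[505.77120179 -52.69100961 337.03237736] [ 0.11362828 -0.54498707 -2.72789735] [-0.0942329  -0.02411247 -0.02464907]
```

```bash
python3 -m pendant '[[[0,0,0.0003],[0,0,0.087],0.05],[[0,0,0.0006],[0,0,0.174],0.05],[[0,0,0.0006],[0,0,0.174],0.05]]'; python3 -c "
from h import *
o=get_obs();print(o['tool_pos'],o['contact_force'],o['moment'])"
```

```text
time: 11.68
tool_pos: [505.8, -52.7, 336.7]
tcp_rot: [3.141, 0.001, 2.16]
contact_force: [0.4, -0.1, -1.9]
grip_width: 58.5
[505.7960615  -52.71536572 336.65912893] [ 0.44623478 -0.10100491 -1.9280186 ] [-0.06012378  0.03404356 -0.01937632]
```

```bash
python3 -m pendant '[[[0,0,0.0003],[0,0,0.087],0.05],[[0,0,0.0006],[0,0,0.174],0.05],[[0,0,0.0006],[0,0,0.174],0.05]]'; python3 -c "
from h import *
o=get_obs();print(o['tool_pos'],o['contact_force'],o['moment'])"
```

```text
time: 11.93
tool_pos: [505.9, -52.8, 336.4]
tcp_rot: [3.14, 0.002, 1.986]
contact_force: [-0.2, -0.7, 2.2]
grip_width: 58.7
[505.87590597 -52.79545361 336.39922451] [-0.17262315 -0.74197326  2.22387652] [-0.15746209  0.10674897  0.0039001 ]
```

The ceiling met the seal at about 83°, with TCP z ≈ 336.7. Next comes the 25° of play with the height held.

```bash
python3 -m pendant '[[[0,0,0],[0,0,0.087],0.05],[[0,0,0],[0,0,0.174],0.05],[[0,0,0],[0,0,0.174],0.05]]'; python3 -c "
from h import *
o=get_obs();print(o['tool_pos'],o['contact_force'],o['moment'])"
```

```text
time: 12.18
tool_pos: [505.9, -52.9, 336.4]
tcp_rot: [3.14, 0.002, 1.812]
contact_force: [-0.9, -0.8, 2.3]
grip_width: 58.3
[505.87247887 -52.8611584  336.3562273 ] [-0.88309331 -0.83350354  2.31628598] [-0.28681125  0.17336315 -0.03379299]
```

```bash
python3 -m pendant '[[[0,0,0],[0,0,0.07],0.05],[[0,0,0],[0,0,0.14],0.05],[[0,0,0],[0,0,0.14],0.05]]'; python3 -c "
from h import *
o=get_obs();print(o['tool_pos'],o['contact_force'],o['moment'])"
```

```text
time: 12.43
tool_pos: [505.8, -52.9, 336.2]
tcp_rot: [3.14, 0.001, 1.673]
contact_force: [-1.2, -2.2, 1.7]
grip_width: 58.5
[505.787954   -52.88071985 336.15942691] [-1.18822462 -2.18667531  1.67217589] [-0.39288244  0.15595118 -0.0117596 ]
```

```bash
python3 -m pendant '[[[0,0,0.0003],[0,0,0.052],0.05],[[0,0,0.0005],[0,0,0.105],0.05],[[0,0,0.0005],[0,0,0.105],0.05]]'; python3 -c "
from h import *
o=get_obs();print(o['tool_pos'],o['contact_force'],o['moment'],o['tcp_rot'])"
```

```text
time: 12.68
tool_pos: [505.8, -52.9, 335.8]
tcp_rot: [3.14, 0.001, 1.568]
contact_force: [-2.4, -3.8, 4.2]
grip_width: 58.5
[505.79289047 -52.93959055 335.81992518] [-2.44974004 -3.78046675  4.22750703] [-0.54418792  0.35352625 -0.0882601 ] [3.14000746e+00 1.34334496e-03 1.56826243e+00]
```

```bash
python3 -m pendant '[[[0,0,0.0002],[0,0,0.052],0.05],[[0,0,0.0004],[0,0,0.105],0.05],[[0,0,0.0004],[0,0,0.105],0.05]]'; python3 -c "
from h import *
o=get_obs();print(o['tool_pos'],o['contact_force'],o['moment'],o['tcp_rot'])"
```

```text
time: 12.93
tool_pos: [505.8, -53.0, 335.5]
tcp_rot: [3.14, 0.001, 1.463]
contact_force: [-2.0, -2.8, 5.6]
grip_width: 58.4
[505.80721023 -53.04481419 335.50970452] [-2.02387875 -2.78960285  5.62988752] [-0.66467605  0.38135002 -0.06303625] [3.13969993e+00 1.39437973e-03 1.46268815e+00]
```

```bash
python3 -m pendant '[[[0,0,-0.0008],[0,0,0],0.05],[[0,0,-0.0008],[0,0,0],0.05],[[0,0,-0.0008],[0,0,0],0.05]]'; python3 -c "
from h import *
o=get_obs();print(o['tool_pos'],o['contact_force'],o['moment'],o['tcp_rot'])"
```

```text
time: 13.18
tool_pos: [505.9, -53.0, 335.6]
tcp_rot: [3.14, 0.001, 1.461]
contact_force: [-0.1, -5.6, -1.5]
grip_width: 58.4
[505.86760439 -53.04566434 335.59473674] [-0.06268027 -5.62358948 -1.54708687] [-1.01612193 -0.05286541  0.01275651] [3.14033058e+00 1.15685219e-03 1.46124836e+00]
```

With the push removed the cap stays down (335.6), so the thread is holding it and the seal is pressed about 1.1 mm. I ease the side load and give the last 6°.

```bash
python3 -m pendant '[[[-0.0005,0,0],[0,0,0],0.05],[[-0.0005,0,0.0002],[0,0,0.052],0.05],[[-0.0005,0,0.0004],[0,0,0.105],0.05],[[-0.0005,0,0.0004],[0,0,0.105],0.05]]'; python3 -c "
from h import *
o=get_obs();print(o['tool_pos'],o['contact_force'],o['moment'],o['tcp_rot'])"
```

```text
time: 13.52
tool_pos: [505.8, -53.2, 335.2]
tcp_rot: [3.141, 0.0, 1.353]
contact_force: [-0.1, -4.9, -0.4]
grip_width: 58.2
[505.76331348 -53.23826797 335.24869994] [-0.0889083  -4.92273026 -0.39719139] [-0.82146462 -0.03416321 -0.15039593] [3.14052224e+00 4.33214073e-04 1.35305144e+00]
```

Snug: Mz is about 0.15 N·m and the seal is pressed about 1.45 mm, with Fz near zero. I let go and lift off.

```bash
python3 -m pendant '[[[-0.0004,0,0],[0,0,0],0.05],[[-0.0004,0,0],[0,0,0],0.05],[[-0.0004,0,0],[0,0,0],0.085],[[-0.0004,0,0],[0,0,0],0.085],[[-0.0004,0,0],[0,0,0],0.085],[[-0.0004,0,0],[0,0,0],0.085],[[-0.0004,0,0],[0,0,0],0.085]]'; python3 -m pendant '[[[0,0,-0.01],[0,0,0],0.085],[[0,0,-0.03],[0,0,0],0.085],[[0,0,-0.06],[0,0,0],0.085],[[0,0,-0.09],[0,0,0],0.085],[[-0.03,0,-0.1],[0,0,0],0.085],[[-0.06,0,-0.1],[0,0,0],0.085],[[-0.06,0,-0.1],[0,0,0],0.085],[[-0.06,0,-0.1],[0,0,0],0.085]]'; python3 - <<'E'
from neck import *
o=get_obs();print(o['tool_pos'],o['contact_force'],o['moment'])
w=cam('wrist'); b=cam('side')
W=w['color'][:,:,::-1]; B=cv2.resize(b['color'][190:280,280:400][:,:,::-1],(640,480),interpolation=cv2.INTER_CUBIC)
cv2.imwrite('pics/f1.png',cv2.resize(np.hstack([W,B]),(800,300),interpolation=cv2.INTER_AREA))
E
```

```text
time: 14.1
tool_pos: [505.6, -53.4, 335.3]
tcp_rot: [3.141, 0.0, 1.353]
contact_force: [-0.2, -0.6, -0.3]
grip_width: 83.7
time: 14.77
tool_pos: [492.2, -113.0, 436.1]
tcp_rot: [3.14, 0.0, 1.35]
contact_force: [-0.3, -0.4, -0.2]
grip_width: 85.2
[ 492.19093643 -113.02193579  436.11681865] [-0.29443946 -0.36828457 -0.23253814] [-0.06201774  0.08781951 -0.04730599]
```

View pics/f1.png

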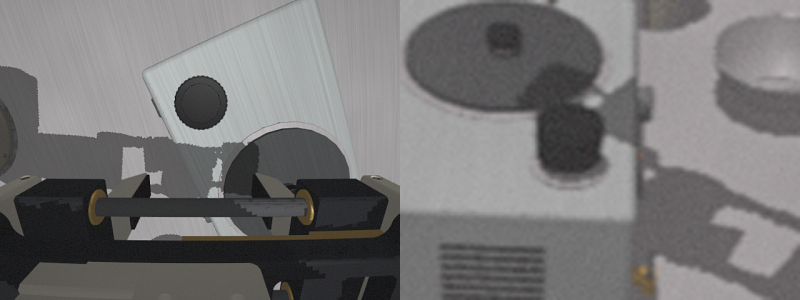

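The wrist half shows the cap on the neck, round and level at about (201,102). The side half shows it upright on the deck ring at about (570,138), with the gripper clear. I'm handing in.

```bash
python3 -c "
from plant import close_job
print(close_job())"
```

```text
the job is handed in; nothing more can be done
None
```

The black filler cap is screwed onto the neck and let go, and I have handed in the job at about 15 s of robot time. `close_job` gives no verdict, so the result rests on my own readings.

- **Catching the thread:** I set the cap on the ridges with about 5 N of contact. Turned backward about 80°, it climbed with the thread and then dropped about 6.8 mm. The drop is larger than the 4 mm false one, and forward turning was free afterwards.
- **Screwing home:** It went forward about 83° to the seal, through the play, then to about 126° in total. The seal is pressed about 1.45 mm, judged from tool height, and the last torque reading was about 0.15 N m, inside the snug range. When I removed my downward push at 120°, before the last 6°, the cap stayed down, so the thread is holding it.
- **Forces:** The highest contact force I saw was about 10 N. Sideways loads reached about 5 N and I eased each one off. The forces read near zero after letting go.
- **Last look:** The last pictures show the cap upright on the neck and the gripper clear. The other objects were never touched.

Some checks disagreed or fell short:
- The cameras put the neck's position up to 2–3 mm apart. I centred by side force instead.
- The torque readings were noisy, by about 0.05 N m.
- I did not measure the cap's final position from the last pictures.

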